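Shut and lock the filter box panel

TASK

Push the raised panel of the blue filter box down until it is fully shut; then set a fingertip in the slot of the round quarter-turn fastener on it and turn it clockwise (seen from above) as far as it goes, so that the panel is locked. Do it by pushing with the fingertips only: do not lift the panel further, do not pinch the fastener's ribs, and leave the bottles and the flask where they stand.

Things in the scene. Friction and masses are not known exactly. Their poses are not given: they have to be found in the camera images.
- filter_box: Low box fixed to the bench: an open blue tank 250 mm (its x) by 340 mm (its y) by 120 mm high, and behind it a white head with two gauges (x 127 to 197 mm, 150 mm high). Origin: centre of the tank's underside, on the bench; x points from the robot to the hinge and head, y to the left, z up. Its place and yaw differ each time; it cannot move.
- panel (a joint): Angle of the white panel in rad: 0 = shut flat on the tank (hard stop), growing as its edge near the robot rises; starts at 0.4 to 0.7. The hinge, on the tank's far (+x) rim, is stiff: the panel stays where it is left; a downward push of some 3 to 10 N, 150 mm from the hinge, swings it down. Bare strips 110 mm wide beside the fastener take the push. Shut, its upper face is 128 mm above the bench.
- panel_hinge (a point): Middle of the hinge line, at the level of the panel's upper face: filter_box x = 125 mm, y = 0, 128 mm high when shut. Its frame turns with the panel: x along the panel away from the free edge, z out of its upper face.
- panel_edge (a point): Middle of the panel's free edge (the one near the robot), on the upper face; the white panel is 250 mm from hinge to free edge, 336 mm wide, 8 mm thick. Its frame turns with the panel.
- fastener (a joint): Turn of the round fastener in rad: grows clockwise seen from above; 0 = open, slot across the box (along the filter_box y axis); 1.571 = locked, slot along its x axis. Hard stops at both ends; starts at 0 to 0.35; stays where it is left; takes about 4 N at 32 mm from the axis. Its tongue under the panel then locks under the tank's lip.
- slot_centre (a point): On the fastener's axis, on the slot's floor: 180 mm from the hinge; filter_box x = -55 mm, y = 0, 133 mm above the bench when the panel is shut. Fastener: aluminium disc 110 mm across, 5 mm thick, on the panel, with two upright parallel black ribs; the slot between them is 40 mm wide, 88 mm long, 18 mm deep, open at both ends. Its frame turns with the fastener: y along the slot, z out of the panel.
- slot_walls: The two inner faces of the ribs, which are the slot's side walls: 4 mm thick, 88 mm long, 16 mm high, 40 mm apart. Origin at the slot's centre on its floor; y along the slot.
- outer_ribs: The outer parts of the two ribs, outside the slot walls: each 8 mm thick, 88 mm long, 18 mm high, outer faces 64 mm apart. Origin at the slot's centre on its floor; y along the slot.
- wash_bottle: Loose white plastic bottle with a grey cap, 60 mm across, 150 mm tall, standing on the bench; to be left alone. Origin: centre of its underside.
- amber_jar: Loose amber glass jar with a black lid, 64 mm across, 90 mm tall, standing on the bench; to be left alone. Origin: centre of its underside.
- flask: Loose conical glass flask, 72 mm across at the foot, 110 mm tall, standing on the bench; to be left alone. Origin: centre of its underside.

How it is judged (in metres and radians):
On the way, in this order (a step that is already met when the one before it is completed fails the run):
1. the panel is pushed fully shut (value of joint panel below 0.02 rad), for 0.2 s.
2. a fingertip bears on a side wall of the slot while the fastener is on its way round (value of joint panel below 0.02 rad and contact force between the fingers and slot_walls above 0.5 N and value of joint fastener above 0.6 rad).
3. the fastener is turned fully home (value of joint panel below 0.02 rad and value of joint fastener above 1.48 rad), for 0.2 s.
At the end, for the whole second after the job is handed in: The panel is shut (within 0.02 rad), the fastener is turned to its locked stop (at least 1.48 of 1.571 rad) and at rest, and both bottles and the flask stand upright within 20 mm of where they were (all of step 3 and velocity of joint fastener between -0.05 and 0.05 rad/s and distance of each of wash_bottle, amber_jar, flask from where it was at the start of the episode below 0.02 m and angle between each of wash_bottle, amber_jar, flask's own z axis and vertical below 0.1 rad); the robot touches nothing.
It fails at once if the panel is lifted further open (value of joint panel above 0.85 rad).
It fails at once if the fastener is turned before the panel is down (value of joint panel above 0.1 rad and value of joint fastener above 0.7 rad).
It fails at once if the fastener's ribs are pinched (pressed from inside and outside the slot at once) (contact force between the fingers and slot_walls above 5 N and contact force between the fingers and outer_ribs above 5 N).
It fails at once if a bottle or the flask is lifted, pushed away or tipped (distance of any of wash_bottle, amber_jar, flask from where it was at the start of the episode above 0.03 m or angle between any of wash_bottle, amber_jar, flask's own z axis and vertical above 0.3 rad).
It also fails if it takes over 48 s, if anything falls off the work surface, if the arm or the gripper's body presses on something with over 40 N, if the wrist force passes 120 N, or if a joint passes its speed limit or range.

ROBOT

A 6-joint arm with a two-finger parallel gripper is mounted at the origin on the work surface. World frame = base frame: x ahead of the robot, y to its left, z up, the work surface at z = 0. Lengths are in m, angles in degrees, forces in N, time in s.
With the tool pointing down it reaches from about 0.325 to 0.775 m from the base axis. Payload 9.3 kg.
Tool frame: the origin (TCP) lies between the finger pads; the fingertips stand 22 mm ahead of it and the grasp point (between the pads) lies 3 mm ahead of it; z points along the fingers, y is the line along which they close (so a half turn about z gives the same grasp; the last joint's range is limited). The gripper opens to 85 mm and grips with 20 to 120 N. Pads are 22 mm wide; open, the fingers measure 114 mm over their backs; the gripper's body (76 mm by 85 mm) begins 54 mm behind the grasp point. The pads swing forward as they close: fully open they stand 13 mm farther back than shut.
Start: joints at [-78.701, 14.817, 1.232, 76.415, 0, 81.257], TCP at [0.188, -0.517, 0.253] pointing down, gripper open.
Joint ranges: [-174.27, 174.27], [-52.1, 104.24], [-59.71, 78.15], [-110.17, 111.67], [-87.03, 83.33], [-180, 180]. Speed limits (degrees/s): [127.2, 127.2, 159.86, 180, 180, 180].

INTERFACE

Orientations are given as a 3x3 rotation matrix whose columns are the frame's x, y, z axes.
In Python, from workcell import robot, camera gives the robot as it stands. The module is installed in compiled form; this text tells all that it offers.
- The arm moves only by the tool jog_arm, never from a script. Its argument "commands" is a list of rows, each an object with "travel": the shift along the tool's x, y, z in m, a list of three; "yaw": the turn about the tool's z in degrees; "fingers": the gripper command: -1 is fully open, 1 is shut, values between are in proportion. In form: [{"travel": [dx, dy, dz], "yaw": yaw, "fingers": fingers}, ...]. A call has exactly 5 rows; each row shifts and turns the commanded pose from where the row before left it, along the tool's axes as they then stand; what a row does not reach is not made up. A row lasts 1/10 s, in which the tool goes at most 50 mm and 8.59 degrees, less where a joint would pass 70% of its speed; a pose out of reach is approached as far as the arm can. A call is refused whole if a number of a shift passes 0.05 or a number of a turn 8.59, either way. A call with a gripper value outside its range is refused whole. The fingers move at their own pace and stop on an object; the grip force is fixed at half the most. Time passes only in rows, so rows that do not move let the fingers close, or fill a call up. It gives the time, the measured TCP pose, the force, the opening and the grip force at its end, in the units of the state.
- robot.get_state(): the state, without advancing time (a new reading comes with each control period).
- camera(name): name is "side" or "top"; returns a dict with "image" (420x560x3 uint8, blue, green, red), "depth" (420x560 float32, m along the optical axis (not along the pixel's ray), 0 where there is no reading), "fov_y" (degrees; the focal length in pixels is half the picture's height over the tangent of half this angle, whatever the lens; pixels are square), "cx", "cy" (the principal point, pixels), "R" (3x3) and "t" (3): a world point X has camera coordinates R X + t. Camera axes: x right, y down, z forward; pixel columns grow to the right and rows downward; lengths in m; the calibration is good to about 2 mm. A picture is of the moment at which its call begins.
- robot.job_done(): hands the job in; it is judged then, once.
The state is a dict: "t": time; "joint_pos": joint angles; "joint_velocities": joint speeds; "tau": joint torques, N m; "eef_pos": TCP position; "tool_rot": TCP orientation; "ft_force": force on the tool from outside, world axes, zero at the start; "ft_torque": the same for the moment, N m; "grip_width": opening from 0.0 (shut) to 1.0 (fully open); "grip_force": force on a finger pad.
Only numpy, scipy, OpenCV 4.12 (cv2) and the standard library are available. Lean on these libraries where they do the work, as an engineer would, in place of code of your own. Each camera call takes 0.05 s, during which the arm holds its last target. There are 200 camera calls.

## Working session

There is one attempt and no reset: what is moved stays moved. The work goes in short steps, Python scripts to look and compute and a tool call to move; the robot and the scene stay as the last step left them, time stands still between calls to the robot, and variables do not carry over. Pictures are saved under pics/ and viewed, at most 10 in all, crops included, and the job is handed in when it is done.

Besides the shell and the picture viewer there is one more tool, called after "Request:" in YAML: its name, and indented under it one key for each argument. jog_arm: Moves the arm, as the interface text tells. Its arguments: {"type":"object","properties":{"commands":{"type":"array"}},"required":["commands"]}

```bash
mkdir -p pics
cat > h.py <<'E'
import numpy as np, cv2
from workcell import robot, camera
def cloud(c):
    d=c["depth"]; h,w=d.shape; f=h/2/np.tan(np.radians(c["fov_y"])/2)
    v,u=np.mgrid[:h,:w]
    P=np.stack([(u-c["cx"])/f*d,(v-c["cy"])/f*d,d],-1)
    W=(P-np.array(c["t"]))@np.array(c["R"])
    W[d<=0]=np.nan
    return W
E
python3 - <<'E'
from h import *
a=camera("top"); b=camera("side")
cv2.imwrite("pics/a.png",np.vstack([a["image"],b["image"]])[:, :].copy() if 0 else cv2.resize(np.hstack([a["image"],b["image"]]),(800,300)))
cv2.imwrite("pics/top.png",a["image"]);cv2.imwrite("pics/side.png",b["image"])
for c in (a,b):
    print(c["fov_y"],c["cx"],c["cy"],np.round(-np.array(c["R"]).T@np.array(c["t"]),3)); print(np.isfinite(cloud(c)[...,0]).mean())
s=robot.get_state();print(s["t"],s["eef_pos"],np.round(s["tool_rot"],3),s["grip_width"])
E
```

```text
45.93360005844933 283.1094530750022 213.74634814526618 [0.455 0.013 1.303]
0.9958163265306123
44.55108437762787 278.8654100371053 212.05062364626207 [0.031 0.862 1.028]
0.9959396258503401
0.1 [ 0.18843845 -0.51648597  0.25273326] [[ 0.939  0.343 -0.   ]
 [ 0.343 -0.939  0.001]
 [ 0.    -0.001 -1.   ]] 0.9969813144541322
```

View pics/top.png

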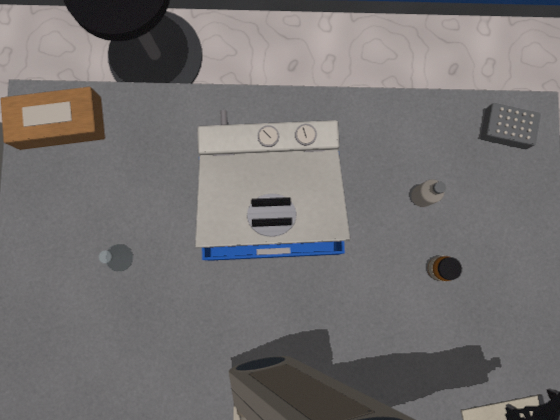

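View pics/side.png

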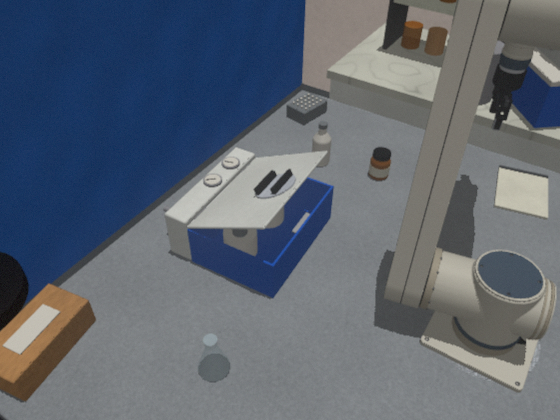

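The top view shows the white panel at columns 197–347, rows 150–245, with the fastener at (272,213) and the head at rows 123–153. The blue rim is at row about 250. The flask is at (118,258), the bottle at (428,193) and the jar at (447,268), all clear of the box. Next I'll measure the panel plane and the box pose.

```bash
cat > m.py <<'E'
from h import *
a=camera("top"); W=cloud(a); im=a["image"].astype(int)
sub=lambda r0,r1,c0,c1:W[r0:r1,c0:c1].reshape(-1,3)
B=sub(160,240,210,240); C=sub(160,240,305,335); P=np.vstack([B,C]); P=P[np.isfinite(P[:,0])]
# plane z = ax+by+c (bare strips)
A=np.c_[P[:,:2],np.ones(len(P))]; co=np.linalg.lstsq(A,P[:,2],rcond=None)[0]
print("plane",co,"tilt",np.arctan(np.hypot(*co[:2])),"rms",np.std(A@co-P[:,2]), "downhill yaw",np.degrees(np.arctan2(-co[1],-co[0])))
# panel outline: points within 6mm of plane, light
D=np.abs(W[...,0]*co[0]+W[...,1]*co[1]+co[2]-W[...,2]); M=((D<.006)&(im.min(2)>90)).astype(np.uint8)
M[:, :150]=0;M[:,400:]=0
k=cv2.morphologyEx(M,cv2.MORPH_OPEN,np.ones((3,3)))
ct=max(cv2.findContours(k,0,2)[0],key=cv2.contourArea); q=cv2.boxPoints(cv2.minAreaRect(W[...,:2][cv2.drawContours(k*0,[ct],-1,1,-1)>0].astype(np.float32)*1000)); print("panel rect",q.round())
# blue
m=(im[...,0]>im[...,2]+60)&(W[...,2]>.1)&(W[...,2]<.14); m[:100]=0
p=W[m]; print("blue rim",len(p),cv2.boxPoints(cv2.minAreaRect((p[:,:2]*1000).astype(np.float32))).round(),np.median(p[:,2]))
h=(im.min(2)>90)&(abs(W[...,2]-.15)<.008); h[:,:190]=0;h[:,350:]=0;h[:115]=0;h[158:]=0
p=W[h];r=cv2.minAreaRect((p[:,:2]*1000).astype(np.float32));print("head",len(p),r,cv2.boxPoints(r).round())
# black ribs
m=((im.max(2)<45)).astype(np.uint8); m[:185]=0;m[235:]=0;m[:,240:]=m[:,240:];m[:,:245]=0;m[:,300:]=0
for c in cv2.findContours(m,0,2)[0]:
    if cv2.contourArea(c)>100:
        z=cv2.drawContours(m*0,[c],-1,1,-1)>0; r=cv2.minAreaRect((W[z][:,:2]*1000).astype(np.float32)); print("rib",cv2.boxPoints(r).round(),np.nanmedian(W[z],0))
for n,(u,v) in dict(flask=(105,257),bottle=(438,188),jar=(450,268)).items(): print(n,W[v,u])
E
python3 m.py
```

```text
plane [-0.46874662 -0.03068661  0.47219322] tilt 0.43915609979254333 rms 0.0019174218631307551 downhill yaw 3.7455368262115307
panel rect [[nan nan]
 [nan nan]
 [nan nan]
 [nan nan]]
blue rim 433 [[ 470.  189.]
 [ 493. -149.]
 [ 521. -147.]
 [ 498.  191.]] 0.1188680149294858
head 1859 ((763.4229736328125, 38.979949951171875), (88.49805450439453, 335.8411560058594), 0.32122498750686646) [[ 718.  207.]
 [ 720. -129.]
 [ 809. -129.]
 [ 807.  207.]]
rib [[534.  65.]
 [551. -17.]
 [563. -15.]
 [546.  68.]] [0.55297342 0.02651075 0.23376218]
rib [[591.  70.]
 [596. -13.]
 [610. -12.]
 [605.  71.]] [0.59986556 0.0288808  0.21100839]
flask [0.47301408 0.42332178 0.10732309]
bottle [ 0.64900991 -0.36541451  0.15010421]
jar [ 0.46175491 -0.41154274  0.08977048]
```

Everything agrees. The box yaw is about 3.85° and its origin is near (0.606, 0.028). The panel plane passes through the hinge at 128 mm, tilted 0.44 rad, and the slot centre when shut comes out near (0.551, 0.025). I'll shut the gripper, raise it, and turn -164° so the tool's y axis lies along the slot with joint 6 mid-range.

Request:
jog_arm:
  commands:
    - {"travel":[0,0,-0.02],"yaw":-8.2,"fingers":1}
    - {"travel":[0,0,-0.02],"yaw":-8.2,"fingers":1}
    - {"travel":[0,0,0],"yaw":-8.2,"fingers":1}
    - {"travel":[0,0,0],"yaw":-8.2,"fingers":1}
    - {"travel":[0,0,0],"yaw":-8.2,"fingers":1}

```text
t: 0.65
eef_pos: [0.1885, -0.5166, 0.2932]
tool_rot: [[0.479, 0.878, -0.0], [0.878, -0.479, 0.0], [0.0, -0.0, -1.0]]
ft_force: [0.8, -0.1, -0.4]
grip_width: 0.151
grip_force: 0.0
```

Request:
jog_arm:
  commands:
    - {"travel":[0,0,0],"yaw":-8.2,"fingers":1}
    - {"travel":[0,0,0],"yaw":-8.2,"fingers":1}
    - {"travel":[0,0,0],"yaw":-8.2,"fingers":1}
    - {"travel":[0,0,0],"yaw":-8.2,"fingers":1}
    - {"travel":[0,0,0],"yaw":-8.2,"fingers":1}

```text
t: 1.15
eef_pos: [0.1885, -0.5166, 0.293]
tool_rot: [[-0.214, 0.977, -0.0], [0.977, 0.214, 0.001], [0.001, -0.0, -1.0]]
ft_force: [0.2, 0.4, 0.4]
grip_width: -0.001
grip_force: 0.0
```

Request:
jog_arm:
  commands:
    - {"travel":[0,0,0],"yaw":-8.2,"fingers":1}
    - {"travel":[0,0,0],"yaw":-8.2,"fingers":1}
    - {"travel":[0,0,0],"yaw":-8.2,"fingers":1}
    - {"travel":[0,0,0],"yaw":-8.2,"fingers":1}
    - {"travel":[0,0,0],"yaw":-8.2,"fingers":1}

```text
t: 1.65
eef_pos: [0.1885, -0.5166, 0.293]
tool_rot: [[-0.803, 0.597, -0.0], [0.597, 0.803, 0.001], [0.0, 0.0, -1.0]]
ft_force: [0.8, 0.8, 0.0]
grip_width: -0.0
grip_force: 0.0
```

Request:
jog_arm:
  commands:
    - {"travel":[0,0,0],"yaw":-8.2,"fingers":1}
    - {"travel":[0,0,0],"yaw":-8.2,"fingers":1}
    - {"travel":[0,0,0],"yaw":-8.2,"fingers":1}
    - {"travel":[0,0,0],"yaw":-8.2,"fingers":1}
    - {"travel":[0,0,0],"yaw":-8.2,"fingers":1}

```text
t: 2.15
eef_pos: [0.1885, -0.5166, 0.293]
tool_rot: [[-0.997, -0.076, -0.0], [-0.076, 0.997, 0.001], [0.0, 0.001, -1.0]]
ft_force: [-0.1, 0.2, 0.4]
grip_width: 0.001
grip_force: 0.0
```

```bash
cat > go.py <<'E'
import sys
from h import *
s=robot.get_state(); R=np.array(s["tool_rot"]); p=np.array(s["eef_pos"])
ex=np.array([.9977,.0671,0]);ey=np.array([-.0671,.9977,0]); O=np.array([.6062,.0284,0])
def box(x,y,z): return O+x*ex+y*ey+np.array([0,0,z])
d=p-O
print("t",s["t"],"tcp",p.round(4),"box",(d@ex).round(4),(d@ey).round(4),"toolx deg",np.degrees(np.arctan2(R[1,0],R[0,0])).round(2),"z",R[:,2].round(3),"j",np.round(s["joint_pos"],1),"F",np.round(s["ft_force"],1),"grip",s["grip_width"])
if len(sys.argv)>3: print("need tool xyz",(R.T@(box(*map(float,sys.argv[1:4]))-p)).round(4))
E
python3 go.py -.075 -.113 .28
```

```text
t 2.15 tcp [ 0.1885 -0.5166  0.293 ] box -0.4533 -0.5157 toolx deg -175.62 z [-0.     0.001 -1.   ] j [-78.7  14.4   6.4  82.    0.  -83.1] F [-0.1  0.2  0.4] grip 0.0006820310290343269
need tool xyz [-0.3821  0.3992  0.0132]
```

Request:
jog_arm:
  commands:
    - {"travel":[-0.025,0.027,0],"yaw":0,"fingers":1}
    - {"travel":[-0.025,0.027,0],"yaw":0,"fingers":1}
    - {"travel":[-0.025,0.027,0],"yaw":0,"fingers":1}
    - {"travel":[-0.025,0.027,0],"yaw":0,"fingers":1}
    - {"travel":[-0.025,0.027,0],"yaw":0,"fingers":1}

```text
t: 2.65
eef_pos: [0.3043, -0.3719, 0.2931]
tool_rot: [[-0.998, -0.07, -0.0], [-0.07, 0.998, 0.0], [0.0, 0.0, -1.0]]
ft_force: [0.4, -0.6, 0.3]
grip_width: -0.003
grip_force: 0.0
```

Request:
jog_arm:
  commands:
    - {"travel":[-0.025,0.027,0],"yaw":0,"fingers":1}
    - {"travel":[-0.025,0.027,0],"yaw":0,"fingers":1}
    - {"travel":[-0.025,0.027,0],"yaw":0,"fingers":1}
    - {"travel":[-0.025,0.027,0],"yaw":0,"fingers":1}
    - {"travel":[-0.025,0.027,0],"yaw":0,"fingers":1}

```text
t: 3.15
eef_pos: [0.4195, -0.2284, 0.2932]
tool_rot: [[-0.998, -0.07, -0.0], [-0.07, 0.998, 0.0], [0.0, 0.0, -1.0]]
ft_force: [0.3, 0.1, 0.1]
grip_width: -0.001
grip_force: 0.0
```

Request:
jog_arm:
  commands:
    - {"travel":[-0.026,0.026,0],"yaw":0,"fingers":1}
    - {"travel":[-0.026,0.026,0],"yaw":0,"fingers":1}
    - {"travel":[-0.026,0.026,0],"yaw":0,"fingers":1}
    - {"travel":[-0.026,0.026,0],"yaw":0,"fingers":1}
    - {"travel":[-0.026,0.026,0],"yaw":0,"fingers":1}

```text
t: 3.65
eef_pos: [0.5401, -0.0895, 0.2931]
tool_rot: [[-0.998, -0.071, -0.0], [-0.071, 0.998, 0.0], [0.0, 0.0, -1.0]]
ft_force: [1.5, -0.4, -0.4]
grip_width: 0.001
grip_force: 0.0
```

```bash
python3 go.py -.075 -.113 .25
```

```text
t 3.65 tcp [ 0.5401 -0.0895  0.2931] box -0.0739 -0.1132 toolx deg -175.95 z [-0.  0. -1.] j [-18.2  14.1   6.   81.9  -0.  -22.2] F [ 1.5 -0.4 -0.4] grip 0.0009536225165467794
need tool xyz [0.0011 0.0002 0.0431]
```

Request:
jog_arm:
  commands:
    - {"travel":[0,0,0.01],"yaw":0,"fingers":1}
    - {"travel":[0,0,0.01],"yaw":0,"fingers":1}
    - {"travel":[0,0,0.01],"yaw":0,"fingers":1}
    - {"travel":[0,0,0.01],"yaw":0,"fingers":1}
    - {"travel":[0,0,0.01],"yaw":0,"fingers":1}

```text
t: 4.15
eef_pos: [0.5388, -0.0917, 0.2427]
tool_rot: [[-0.998, -0.069, 0.0], [-0.069, 0.998, -0.0], [-0.0, -0.0, -1.0]]
ft_force: [-0.2, -0.8, 3.7]
grip_width: 0.004
grip_force: 1.3
```

Request:
jog_arm:
  commands:
    - {"travel":[0,0,0.006],"yaw":0,"fingers":1}
    - {"travel":[0,0,0.006],"yaw":0,"fingers":1}
    - {"travel":[0,0,0.006],"yaw":0,"fingers":1}
    - {"travel":[0,0,0.006],"yaw":0,"fingers":1}
    - {"travel":[0,0,0.006],"yaw":0,"fingers":1}

```text
t: 4.65
eef_pos: [0.5394, -0.0909, 0.2129]
tool_rot: [[-0.998, -0.071, 0.0], [-0.071, 0.998, -0.0], [-0.0, -0.0, -1.0]]
ft_force: [-0.8, 0.6, 4.0]
grip_width: 0.001
grip_force: 1.2
```

Contact came exactly where predicted, at about 4 N. Continuing down.

Request:
jog_arm:
  commands:
    - {"travel":[0,0,0.01],"yaw":0,"fingers":1}
    - {"travel":[0,0,0.01],"yaw":0,"fingers":1}
    - {"travel":[0,0,0.01],"yaw":0,"fingers":1}
    - {"travel":[0,0,0.01],"yaw":0,"fingers":1}
    - {"travel":[0,0,0.01],"yaw":0,"fingers":1}

```text
t: 5.15
eef_pos: [0.5392, -0.0909, 0.1622]
tool_rot: [[-0.998, -0.07, -0.001], [-0.07, 0.998, 0.0], [0.0, 0.0, -1.0]]
ft_force: [-1.9, 0.1, 3.4]
grip_width: -0.001
grip_force: 1.3
```

Request:
jog_arm:
  commands:
    - {"travel":[0,0,0.003],"yaw":0,"fingers":1}
    - {"travel":[0,0,0.003],"yaw":0,"fingers":1}
    - {"travel":[0,0,0.002],"yaw":0,"fingers":1}
    - {"travel":[0,0,0.002],"yaw":0,"fingers":1}
    - {"travel":[0,0,0.001],"yaw":0,"fingers":1}

```text
t: 5.65
eef_pos: [0.5394, -0.0909, 0.1523]
tool_rot: [[-0.998, -0.071, 0.0], [-0.071, 0.998, -0.0], [-0.0, -0.0, -1.0]]
ft_force: [-2.1, -0.5, 2.1]
grip_width: -0.003
grip_force: 1.0
```

Request:
jog_arm:
  commands:
    - {"travel":[0,0,0.001],"yaw":0,"fingers":1}
    - {"travel":[0,0,0.001],"yaw":0,"fingers":1}
    - {"travel":[0,0,0.001],"yaw":0,"fingers":1}
    - {"travel":[0,0,0],"yaw":0,"fingers":1}
    - {"travel":[0,0,0],"yaw":0,"fingers":1}

```text
t: 6.15
eef_pos: [0.5394, -0.0909, 0.15]
tool_rot: [[-0.998, -0.071, 0.001], [-0.071, 0.998, -0.0], [-0.001, -0.0, -1.0]]
ft_force: [-3.7, 1.0, 8.4]
grip_width: 0.002
grip_force: 4.2
```

Request:
jog_arm:
  commands:
    - {"travel":[0,0,0.001],"yaw":0,"fingers":1}
    - {"travel":[0,0,0.001],"yaw":0,"fingers":1}
    - {"travel":[0,0,0],"yaw":0,"fingers":1}
    - {"travel":[0,0,0],"yaw":0,"fingers":1}
    - {"travel":[0,0,0],"yaw":0,"fingers":1}

```text
t: 6.65
eef_pos: [0.5394, -0.0909, 0.1498]
tool_rot: [[-0.998, -0.071, 0.003], [-0.071, 0.998, -0.001], [-0.003, -0.001, -1.0]]
ft_force: [-9.3, 2.8, 25.6]
grip_width: 0.004
grip_force: 12.6
```

The hard stop is reached: the force rose to 26 N with no travel. I'll lift and look.

Request:
jog_arm:
  commands:
    - {"travel":[0,0,-0.012],"yaw":0,"fingers":1}
    - {"travel":[0,0,-0.012],"yaw":0,"fingers":1}
    - {"travel":[0,0,-0.012],"yaw":0,"fingers":1}
    - {"travel":[0,0,-0.012],"yaw":0,"fingers":1}
    - {"travel":[0,0,-0.012],"yaw":0,"fingers":1}

```text
t: 7.15
eef_pos: [0.5395, -0.0909, 0.2083]
tool_rot: [[-0.998, -0.071, 0.0], [-0.071, 0.998, 0.0], [-0.0, 0.0, -1.0]]
ft_force: [-1.0, 0.6, -0.2]
grip_width: -0.003
grip_force: 0.0
```

```bash
cat > look.py <<'E'
import sys
from h import *
b=camera("side"); W=cloud(b); im=b["image"].astype(int)
cv2.imwrite(sys.argv[1],cv2.resize(b["image"][100:300,150:400],(800,640))[:600])
w=(im.min(2)>90)&(abs(W[...,2]-.128)<.006)&(W[...,0]>.48)&(W[...,0]<.74)&(abs(W[...,1])<.25)
p=W[w]; A=np.c_[p[:,:2],np.ones(len(p))]; print("panel",len(p),np.linalg.lstsq(A,p[:,2],rcond=None)[0],np.median(p[:,2]))
m=((im.max(2)<60)&(W[...,2]>.12)&(W[...,2]<.165)&(abs(W[...,0]-.551)<.07)&(abs(W[...,1]-.025)<.07)).astype(np.uint8)
for c in cv2.findContours(m,0,2)[0]:
    if cv2.contourArea(c)>25:
        z=(cv2.drawContours(m*0,[c],-1,1,-1)>0)&(W[...,2]>.145); q=W[z]; r=cv2.minAreaRect((q[:,:2]*1000).astype(np.float32)); print("rib",cv2.boxPoints(r).round(),np.nanmedian(q,0).round(4))
E
python3 look.py pics/s2.png; python3 go.py -.055 -.028 .19
```

```text
panel 7762 [-0.00274552 -0.00015901  0.12928312] 0.12746453847659994
rib [[513.  69.]
 [518. -14.]
 [529. -13.]
 [524.  70.]] [0.5203 0.0224 0.1493]
t 7.2 tcp [ 0.5401 -0.0911  0.2102] box -0.074 -0.1148 toolx deg -175.96 z [ 0.003 -0.001 -1.   ] j [-18.4  15.4  -4.3  70.1   0.  -22.4] F [-0.5 -0.1  2.2] grip 0.0013207752000001169
need tool xyz [-0.0192  0.0868  0.0202]
```

View pics/s2.png

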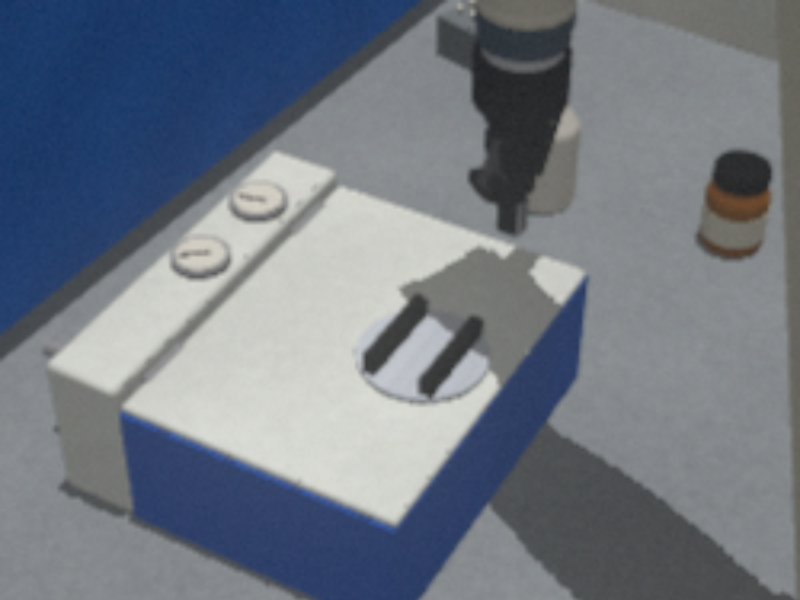

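The panel lies flat at 127.5 mm. The slot still runs across the box (fastener ≈ 0), with ribs at crop pixels (395,335) and (450,355). Moving over the slot's -y half.

Request:
jog_arm:
  commands:
    - {"travel":[-0.004,0.017,0],"yaw":0,"fingers":1}
    - {"travel":[-0.004,0.017,0],"yaw":0,"fingers":1}
    - {"travel":[-0.004,0.017,0],"yaw":0,"fingers":1}
    - {"travel":[-0.004,0.017,0],"yaw":0,"fingers":1}
    - {"travel":[-0.001,0.017,0],"yaw":0,"fingers":1}

```text
t: 7.7
eef_pos: [0.5506, -0.0043, 0.2072]
tool_rot: [[-0.998, -0.07, -0.0], [-0.07, 0.998, 0.0], [0.0, 0.0, -1.0]]
ft_force: [0.3, 0.2, 0.2]
grip_width: -0.002
grip_force: 0.0
```

Request:
jog_arm:
  commands:
    - {"travel":[0,0,0.008],"yaw":0,"fingers":1}
    - {"travel":[0,0,0.008],"yaw":0,"fingers":1}
    - {"travel":[0,0,0.008],"yaw":0,"fingers":1}
    - {"travel":[0,0,0.002],"yaw":0,"fingers":1}
    - {"travel":[0,0,0],"yaw":0,"fingers":1}

```text
t: 8.2
eef_pos: [0.5501, -0.0055, 0.1807]
tool_rot: [[-0.998, -0.07, -0.001], [-0.07, 0.998, 0.0], [0.001, 0.0, -1.0]]
ft_force: [-0.3, 0.3, -0.0]
grip_width: 0.0
grip_force: 0.0
```

```bash
python3 look.py pics/s3.png; python3 go.py -.055 -.030 .160
```

```text
panel 7301 [-0.00245344 -0.00102226  0.12917361] 0.1274642956506895
rib [[515.  70.]
 [519. -14.]
 [530. -14.]
 [526.  70.]] [0.5216 0.0317 0.1493]
rib [[565.  73.]
 [571. -16.]
 [582. -15.]
 [576.  74.]] [0.5737 0.0264 0.1483]
t 8.25 tcp [ 0.5503 -0.0054  0.1811] box -0.0581 -0.03 toolx deg -176.0 z [-0.  0. -1.] j [ -9.3  16.6  -6.9  66.5  -0.  -13.3] F [0.4 0.2 0.3] grip -5.2688948027325053e-05
need tool xyz [-0.0031 -0.      0.0211]
```

View pics/s3.png

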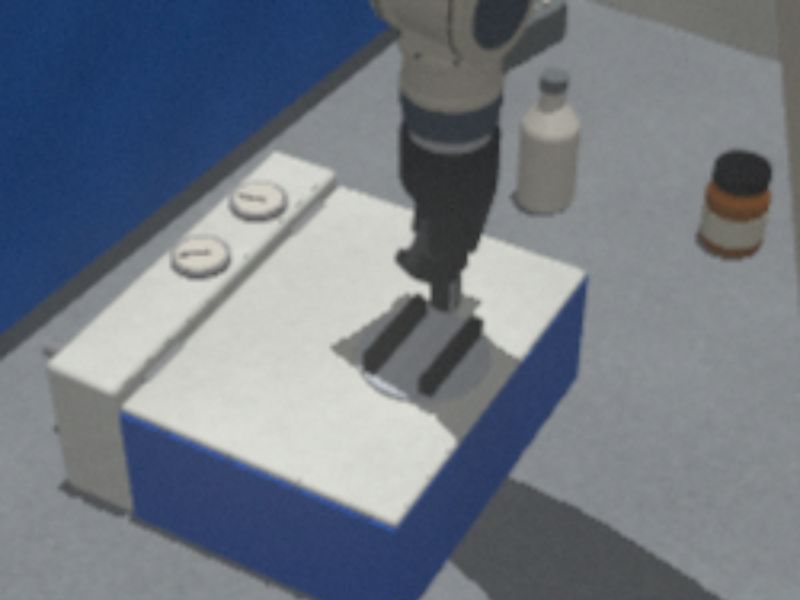

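The axis measures about (0.549, 0.027) and the tip is centred between the walls, 32 mm out. Going down into the slot, then closing the gap to the near wall.

Request:
jog_arm:
  commands:
    - {"travel":[0,0,0.006],"yaw":0,"fingers":1}
    - {"travel":[0,0,0.006],"yaw":0,"fingers":1}
    - {"travel":[0,0,0.006],"yaw":0,"fingers":1}
    - {"travel":[0,0,0.003],"yaw":0,"fingers":1}
    - {"travel":[0,0,0],"yaw":0,"fingers":1}

```text
t: 8.75
eef_pos: [0.55, -0.0049, 0.1597]
tool_rot: [[-0.998, -0.071, -0.001], [-0.071, 0.998, 0.0], [0.001, 0.0, -1.0]]
ft_force: [-0.7, 0.2, 0.5]
grip_width: -0.002
grip_force: 0.0
```

Request:
jog_arm:
  commands:
    - {"travel":[0.003,0,0],"yaw":0,"fingers":1}
    - {"travel":[0.003,0,0],"yaw":0,"fingers":1}
    - {"travel":[0.002,0,0],"yaw":0,"fingers":1}
    - {"travel":[0.002,0,0],"yaw":0,"fingers":1}
    - {"travel":[0.001,0,0],"yaw":0,"fingers":1}

```text
t: 9.25
eef_pos: [0.541, -0.0049, 0.161]
tool_rot: [[-0.997, -0.071, 0.005], [-0.071, 0.997, 0.002], [-0.005, 0.002, -1.0]]
ft_force: [9.6, 6.8, -3.3]
grip_width: 0.0
grip_force: 4.7
```

Contact with the wall shows 9.6 N. Now the arc, turning the tool with the fastener.

Request:
jog_arm:
  commands:
    - {"travel":[0.0046,0.0013,0],"yaw":8,"fingers":1}
    - {"travel":[0.0046,0.0013,0],"yaw":8,"fingers":1}
    - {"travel":[0.0046,0.0013,0],"yaw":8,"fingers":1}
    - {"travel":[0.0046,0.0013,0],"yaw":8,"fingers":1}
    - {"travel":[0,0,0],"yaw":0,"fingers":1}

```text
t: 9.75
eef_pos: [0.524, 0.0019, 0.1617]
tool_rot: [[-0.881, 0.473, 0.006], [0.473, 0.881, -0.0], [-0.005, 0.002, -1.0]]
ft_force: [6.5, -1.3, 1.4]
grip_width: 0.0
grip_force: 2.9
```

```bash
cat > arc.py <<'E'
from h import *
s=robot.get_state(); R=np.array(s["tool_rot"]); d=np.array(s["eef_pos"])-[.549,.0265,.133]
print(s["t"],"yaw turned",np.degrees(np.arctan2(R[1,1],R[0,1])).round(1),"offset in tool frame",(R.T@d*1000).round(1),"force in tool frame",(R.T@s["ft_force"]).round(1))
E
python3 arc.py
```

```text
9.75 yaw turned 61.8 offset in tool frame [ 10.3 -33.4 -28.8] force in tool frame [-6.3  1.9 -1.4]
```

Request:
jog_arm:
  commands:
    - {"travel":[0.0046,0.0013,0],"yaw":8,"fingers":1}
    - {"travel":[0.0046,0.0013,0],"yaw":8,"fingers":1}
    - {"travel":[0.0046,0.0013,0],"yaw":8,"fingers":1}
    - {"travel":[0.0046,0.0013,0],"yaw":8,"fingers":1}
    - {"travel":[0,0,0],"yaw":0,"fingers":1}

```text
t: 10.25
eef_pos: [0.5128, 0.0171, 0.1615]
tool_rot: [[-0.496, 0.868, 0.004], [0.868, 0.496, -0.002], [-0.004, 0.003, -1.0]]
ft_force: [4.2, -2.8, 1.9]
grip_width: 0.001
grip_force: 2.3
```

```bash
python3 arc.py
```

```text
10.25 yaw turned 29.7 offset in tool frame [  9.7 -36.  -28.7] force in tool frame [-4.5  2.3 -1.9]
```

Request:
jog_arm:
  commands:
    - {"travel":[0.0048,0.002,0],"yaw":8,"fingers":1}
    - {"travel":[0.0048,0.002,0],"yaw":8,"fingers":1}
    - {"travel":[0.0048,0.002,0],"yaw":8,"fingers":1}
    - {"travel":[0.002,0,0],"yaw":2,"fingers":1}
    - {"travel":[0,0,0],"yaw":0,"fingers":1}

```text
t: 10.75
eef_pos: [0.5119, 0.0327, 0.1612]
tool_rot: [[-0.068, 0.998, 0.002], [0.998, 0.068, -0.006], [-0.006, 0.002, -1.0]]
ft_force: [-0.2, -13.2, 3.8]
grip_width: 0.0
grip_force: 6.9
```

```bash
python3 arc.py
```

```text
10.75 yaw turned 3.9 offset in tool frame [  8.6 -36.5 -28.4] force in tool frame [-13.2  -1.1  -3.7]
```

Request:
jog_arm:
  commands:
    - {"travel":[0.002,0,0],"yaw":0,"fingers":1}
    - {"travel":[0.001,0,0],"yaw":0,"fingers":1}
    - {"travel":[0,0,0],"yaw":0,"fingers":1}
    - {"travel":[0,0,0],"yaw":0,"fingers":1}
    - {"travel":[0,0,0],"yaw":0,"fingers":1}

```text
t: 11.25
eef_pos: [0.512, 0.0333, 0.1613]
tool_rot: [[-0.067, 0.998, 0.002], [0.998, 0.067, -0.01], [-0.011, 0.001, -1.0]]
ft_force: [2.1, -26.7, 3.5]
grip_width: 0.002
grip_force: 13.5
```

```bash
python3 arc.py
```

```text
11.25 yaw turned 3.8 offset in tool frame [  9.  -36.5 -28.4] force in tool frame [-26.8   0.3  -3.2]
```

Hard stop: 27 N with only 0.6 mm of travel. I'll back off the wall, lift straight out and retreat.

Request:
jog_arm:
  commands:
    - {"travel":[-0.005,0,0],"yaw":0,"fingers":1}
    - {"travel":[-0.006,0,0],"yaw":0,"fingers":1}
    - {"travel":[0,0,0],"yaw":0,"fingers":1}
    - {"travel":[0,0,-0.01],"yaw":0,"fingers":1}
    - {"travel":[0,0,-0.01],"yaw":0,"fingers":1}

```text
t: 11.75
eef_pos: [0.5118, 0.0273, 0.181]
tool_rot: [[-0.071, 0.997, -0.0], [0.997, 0.071, 0.0], [0.0, -0.0, -1.0]]
ft_force: [0.8, -0.4, 0.7]
grip_width: -0.0
grip_force: 0.0
```

Request:
jog_arm:
  commands:
    - {"travel":[0,0,-0.025],"yaw":0,"fingers":1}
    - {"travel":[0,0,-0.025],"yaw":0,"fingers":1}
    - {"travel":[0,-0.03,-0.02],"yaw":0,"fingers":1}
    - {"travel":[0,-0.04,0],"yaw":0,"fingers":1}
    - {"travel":[0,-0.04,0],"yaw":0,"fingers":1}

```text
t: 12.25
eef_pos: [0.4014, 0.0195, 0.2515]
tool_rot: [[-0.071, 0.997, 0.002], [0.997, 0.071, -0.0], [-0.0, 0.002, -1.0]]
ft_force: [0.2, -0.6, 0.9]
grip_width: 0.001
grip_force: 0.0
```

```bash
python3 look.py pics/s4.png; python3 go.py
```

```text
panel 7664 [-0.00238345  0.00030899  0.12902094] 0.1274829539111521
rib [[504.  58.]
 [505.  44.]
 [565.  49.]
 [564.  63.]] [0.5258 0.0568 0.1487]
rib [[507.   8.]
 [508.  -7.]
 [589.  -1.]
 [588.  14.]] [0.5411 0.004  0.1483]
t 12.3 tcp [0.3955 0.0201 0.2514] box -0.2108 0.0058 toolx deg 94.13 z [-0.002 -0.    -1.   ] j [ -9.3  -0.2 -16.9  73.4  -0.   76.6] F [-4.2  2.7  0.2] grip -0.0015892924077175819
```

View pics/s4.png

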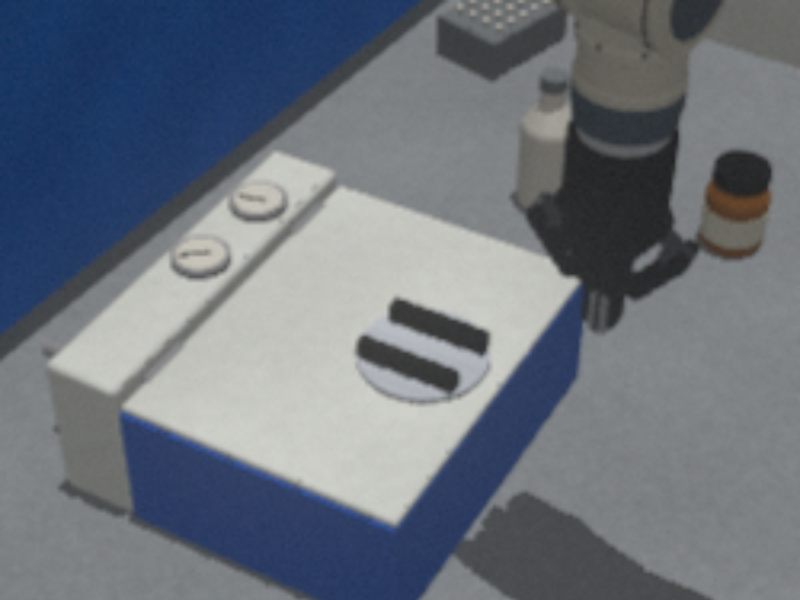

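The panel is flat. The ribs (crop pixels (440,325) and (410,365)) lie along the box x axis, at a yaw of about 4.4° against the box's 3.9°. The arm is clear and the bottles are where they were. Handing in.

```bash
python3 -c "
from workcell import robot
print(robot.job_done())"
```

```text
the job is handed in; nothing more can be done
None
```

I pushed the panel fully shut and turned the fastener clockwise to its locked stop, then handed the job in at about 12 s; the arm was clear of everything and the bottles and flask were never touched, but the hand-in gave no pass/fail result.

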